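Hang the rinsed vial basket on the draining stand with the lifting hook

ROBOT

A 7-joint arm with a two-finger parallel gripper is mounted at the origin on the work surface. World frame = base frame: x ahead of the robot, y to its left, z up, the work surface at z = 0. Lengths are in m, angles in rad, forces in N, time in s.
With the tool pointing down it reaches from about 0.425 to 0.925 m from the base axis. Payload 6.8 kg.
Tool frame: the origin (TCP) lies midway between the tips of the shut fingers; the grasp point (between the pads) lies 19 mm behind it (r.grip_depth is the distance from the TCP to the grasp point, in m); z points along the fingers, y is the line along which they close (so a half turn about z gives the same grasp; the last joint's range is limited). The gripper opens to 85 mm and grips with 20 to 120 N. Pads are 22 mm wide; open, the fingers measure 114 mm over their backs; the gripper's body (76 mm by 85 mm) begins 54 mm behind the grasp point. The pads swing forward as they close: fully open they stand 13 mm farther back than shut.
Start: joints at [-1.208, 0.477, 0.022, 1.555, -0.011, 1.109, -0.083], TCP at [0.306, 0.602, 0.231] pointing down, gripper open.
Joint ranges: [-2.96, 2.96], [-0.34, 2.1], [-1.41, 1.46], [0.24, 2.44], [-1.37, 4.51], [0.17, 1.92], [-2.96, 2.96]. Speed limits (rad/s): [2.39, 2.39, 3.14, 3.14, 3.14, 3.14, 3.14].

INTERFACE

Orientations are given as a rotation vector (axis times angle).
In Python, from bench import telemetry, grab_frame, calibration, order, silhouettes, r gives the robot as it stands.
- The arm moves only by the tool apply_moves, never from a script. Its argument "moves" is a list of rows, each a list of 7 numbers: the turn, a rotation vector about the tool's x, y, z scaled (see below), then the shift along the tool's x, y, z scaled (see below), then the opening, from -1 (shut) to 1 (fully open). A call has exactly 8 rows; each row shifts and turns the commanded pose from where the row before left it, along the tool's axes as they then stand; what a row does not reach is not made up. The controller multiplies each number of a shift by 1000 mm and each number of a turn by 6 degrees. A row lasts 1/12 s, in which the tool goes at most 41.7 mm and 7.16 degrees, less where a joint would pass 70% of its speed; a pose out of reach is approached as far as the arm can. A call with a number of a shift or a turn outside -1 to 1 is refused whole. A call with a gripper value outside its range is refused whole. The fingers move at their own pace and stop on an object; "grip_force" is the grip in N (left out, the last holds). Time passes only in rows, so rows that do not move let the fingers close, or fill a call up. It gives the time, the measured TCP pose, the force, the opening and the grip force at its end, in the units of the state.
- telemetry.get_obs(): the state, without advancing time (a new reading comes with each control period).
- grab_frame(name): name is "scene" or "top"; returns the picture (480x640x3 uint8, blue, green, red); there is no depth.
- calibration(name): a dict with "fx", "fy", "cx", "cy" (pixels), "world_from_camera" (4x4, takes a point from camera to world coordinates). Camera axes: x right, y down, z forward; pixel columns grow to the right and rows downward; lengths in m; the calibration is good to about 2 mm. A picture is of the moment at which its call begins. calibration takes no time and is no camera call.
- order.hand_in(): hands the job in; it is judged then, once.
Trained networks look in the newest picture that a camera, given by its name, has taken for a name from the list of things; names that differ only in an ending like _2 or _b are one class to them, and where a whole thing is asked for, a point or a joint stands for the part that bears it (a point fixed in the world has none). Each returns a list of dicts, best first, with "p" (0 to 1); they miss things now and then, are a little off and sometimes report something else, mostly with a low value. They report only what shows in the picture. A call takes as long as a camera call. They do not tell look-alikes from the thing itself.
- silhouettes(thing, camera): "mask" (480x640 bool, what is visible of it) and "extent" ([centre column, centre row, width, height] in pixels, round what is visible of it).
The state is a dict: "clock": time; "joints": joint angles; "qvel": joint speeds; "tau": joint torques, N m; "tcp_pos": TCP position; "orientation": TCP orientation; "contact_force": force on the tool from outside, world axes, zero at the start; "moment": the same for the moment, N m; "grip_width": finger opening in m; "gripper_force": force on a finger pad.
Only numpy, scipy, OpenCV 4.12 (cv2) and the standard library are available. Lean on these libraries where they do the work, as an engineer would, in place of code of your own. Each camera call takes 0.05 s, during which the arm holds its last target. There are 200 camera calls.

TASK

Take the orange-handled lifting hook off its rack and use it to lift the wire basket of vials by its red bar out of the steel tray and hang it on the blue draining stand, with the red bar lying in the dips of both prongs. Then free the hook and hang it back on its rack. The vials are clean: touch the basket only with the lifting hook, never with the gripper or arm, keep it upright, and leave the other things on the bench where they are.

Things in the scene. Friction and masses are not known exactly. Their poses are not given: they have to be found in the camera images.
- lifter: Lifting hook, 0.12 kg, hung upright on the rack. Origin: centre of its orange handle block, 34 (x) x 20 (y) x 50 (z) mm: grip it from above across the 20 mm (y). Own z up. Under the block a steel collar plate 50 (x) x 56 (y) x 6 mm, underside 31 mm below the origin; below that a flat steel strip, 18 mm wide (y), 4 mm thick, hangs down at x = -14 mm and bends into a V hook (see lifter_bowl).
- lifter_bowl (a point): Where the red bar's centre lies when seated in the hook: 115 mm below the lifter's origin. The V is centred on x = 0, 40 degree slopes, lowest point 126 mm below the origin; beyond it an upturned end at x = +14 mm (2 mm more to its back), its top 100 mm below the origin; 24 mm clear along x between strip and end. The bar enters over that end, from the hook's +x side.
- rack: Fixed aluminium rack, base plate 130 x 90 x 8 mm. Origin on the bench under the hook's place. Two level prongs along x, 36 mm apart (8 mm thick, 28 mm clear between), tops 119 mm high, from a cross bar at x = +52 mm to ends upturned 12 mm at x = -42 mm. The strip hangs between them, the collar rests on both. The hook can be drawn straight up through the gap or lowered straight down into it.
- rack_seat (a point): Where the lifter's origin is when it hangs on the rack: 150 mm above the bench, between the prongs; its axes are the rack's. The lifter may hang up to 22 mm off along x and 10 mm along y.
- basket: Steel wire basket holding six capped vials (fixed in it), 84 (x) x 100 (y) x 45 (z) mm, 0.17 to 0.35 kg, vials 55 mm high. Origin: centre of its underside; own z up. A rigid upright wire arch in the plane x = 0 carries the red bar.
- basket_bar (a point): Centre of the basket's red bar: a round bar 8 mm thick, 84 mm long along the basket's y, 110 mm above the basket's underside, with free space below it down to the vials (55 mm lower).
- tray: Fixed shallow steel tray 170 x 170 x 20 mm, walls and floor 4 mm. Origin: centre of its underside on the bench. The basket stands in it.
- stand: Fixed blue stand, base 170 x 140 x 10 mm. Origin on the bench under the dips. A post at x = +90 mm carries two prongs along x, 48 mm apart (8 mm thick, 40 mm clear between), top edge 169 mm high; each dips 12 mm at x = 0 and ends upturned at x = -22 mm, 185 mm high. Bring the bar over the ends, lay it along y across both dips; the lifting hook can sink between the prongs and leave to -x.
- stand_seat (a point): Where the centre of the red bar lies when hung: midway between the prongs, in the dips, 162 mm above the bench; its axes are the stand's.
- reagent: Bystander: amber bottle, 60 mm across, 130 mm tall, at one side. Origin at its underside.
- wash: Bystander: white bottle with red cap, 60 mm across, 150 mm tall, at the other side. Origin at its underside.
- jar: Bystander: small clear jar with blue cap, 50 mm across, 60 mm tall, beyond the tray. Origin at its underside.
- dish: Bystander: glass dish, 84 mm across, 16 mm tall, on the near side. Origin at its underside.
- probe: Bystander: thin steel probe with a cork handle, 180 mm long, 18 mm thick, lying on the near side. Origin under the middle of its handle.
Mind the look-alikes: they are no part of the job. What is shaped like the lifter but turquoise is not meant.

How it is judged:
By the outcome, as a careful person would: the job done as asked, in the order asked, and still so for the second after the job is handed in, with the robot touching nothing.
It also fails if it takes over 72 s, if anything falls off the work surface, if the arm or the gripper's body presses on something with over 40 N, if the wrist force passes 120 N, or if a joint passes its speed limit or range.

## Working session

There is one attempt and no reset: what is moved stays moved. The work goes in short steps, Python scripts to look and compute and a tool call to move; the robot and the scene stay as the last step left them, time stands still between calls to the robot, and variables do not carry over. Pictures are saved under pics/ and viewed, at most 10 in all, crops included, and the job is handed in when it is done.

Besides the shell and the picture viewer there is one more tool, called by a JSON object that holds its "name" and its "arguments". apply_moves: Moves the arm, as the interface text tells. Its arguments: {"type":"object","properties":{"moves":{"type":"array"},"grip_force":{"type":"number"}},"required":["moves"]}

```bash
ls; mkdir -p pics
cat > h.py <<'E'
import numpy as np, cv2
from bench import telemetry, grab_frame, calibration, order, silhouettes, r
def ray(cam,u,v):
    c=calibration(cam);T=np.array(c["world_from_camera"])
    d=T[:3,:3]@np.array([(u-c["cx"])/c["fx"],(v-c["cy"])/c["fy"],1]);return T[:3,3],d
def at_z(cam,u,v,z):
    o,d=ray(cam,u,v);return o+d*(z-o[2])/d[2]
def proj(cam,p):
    c=calibration(cam);T=np.linalg.inv(np.array(c["world_from_camera"]))
    q=T[:3,:3]@np.asarray(p,float)+T[:3,3];return np.array([c["fx"]*q[0]/q[2]+c["cx"],c["fy"]*q[1]/q[2]+c["cy"]])
E
python3 - <<'E'
from h import *
for c in("scene","top"):
    cv2.imwrite(f"pics/{c}0.png",grab_frame(c)); k=calibration(c); print(c,k["fx"],np.round(k["world_from_camera"],3).tolist())
    for n in("lifter","rack","basket","basket_bar","tray","stand","reagent","wash","jar"):
        print(n,[(round(s["p"],2),np.round(s["extent"]).astype(int).tolist()) for s in silhouettes(n,c)[:3]])
print(telemetry.get_obs())
E
```

```text
pics
scene 459.80006095046815 [[0.527, 0.658, -0.538, 1.152], [0.85, -0.397, 0.347, -0.453], [0.014, -0.64, -0.768, 1.033], [0.0, 0.0, 0.0, 1.0]]
lifter [(0.88, [182, 270, 59, 19]), (0.62, [228, 296, 24, 38]), (0.62, [112, 313, 61, 29])]
rack [(0.97, [237, 319, 41, 73])]
basket [(0.85, [313, 272, 43, 50])]
basket_bar [(0.55, [312, 266, 46, 38])]
tray [(0.83, [319, 278, 75, 65])]
stand [(0.88, [420, 210, 68, 83])]
reagent [(0.96, [493, 194, 25, 37])]
wash [(0.96, [140, 365, 40, 46]), (0.53, [235, 318, 41, 73]), (0.45, [494, 192, 27, 36])]
jar [(0.82, [375, 312, 22, 27])]
top 601.3400092237247 [[-0.027, -0.983, 0.18, 0.185], [-0.999, 0.03, 0.016, -0.046], [-0.021, -0.179, -0.984, 2.056], [0.0, 0.0, 0.0, 1.0]]
lifter [(0.71, [471, 274, 43, 22]), (0.53, [411, 287, 41, 19])]
rack [(0.71, [391, 222, 33, 37])]
basket [(0.85, [320, 235, 35, 34])]
basket_bar [(0.87, [320, 234, 34, 30]), (0.16, [396, 223, 19, 13])]
tray [(0.94, [316, 237, 59, 60]), (0.27, [397, 219, 17, 18])]
stand [(0.76, [212, 236, 47, 58])]
reagent [(0.81, [143, 222, 27, 21])]
wash [(0.67, [462, 215, 27, 25])]
jar [(0.65, [304, 180, 17, 18]), (0.36, [212, 234, 52, 57])]
{'clock': 1.0, 'joints': array([-1.20810287,  0.47699639,  0.02240817,  1.55541376, -0.01150753,
        1.10931021, -0.08312347]), 'qvel': array([ 0.0002768 ,  0.00033708, -0.00108688,  0.00093504,  0.00026251,
        0.00075701, -0.00038222]), 'tau': array([-8.61297904e-04, -5.96327412e+01,  1.60586067e+00, -2.81553215e+01,
        1.24298246e-02,  1.48934294e-03, -2.22882113e-08]), 'tcp_pos': array([0.30617584, 0.60157253, 0.23130467]), 'orientation': array([-7.32790607e-01, -3.05491748e+00, -5.50591269e-06]), 'contact_force': array([ 0.0937389 ,  0.10458296, -0.53156784]), 'moment': array([-0.07787142, -0.00187185,  0.02477968]), 'gripper_force': 0.0, 'grip_width': 0.08538660715699985}
```

Run:
```python
import cv2
a=cv2.imread("pics/scene0.png");cv2.imwrite("pics/sc.png",cv2.resize(a[150:410,80:540],(796,450),interpolation=cv2.INTER_CUBIC))
b=cv2.imread("pics/top0.png");cv2.imwrite("pics/tp.png",cv2.resize(b[150:330,120:520],(800,360),interpolation=cv2.INTER_CUBIC))
```

```text
(no output)
```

View pics/sc.png

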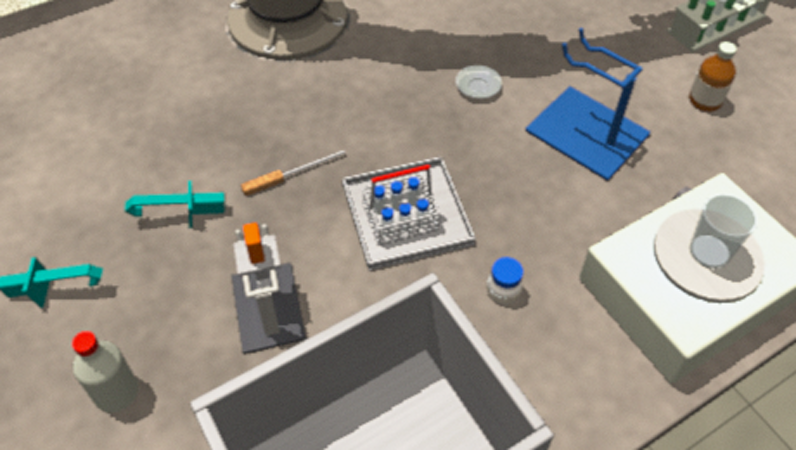

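View pics/tp.png

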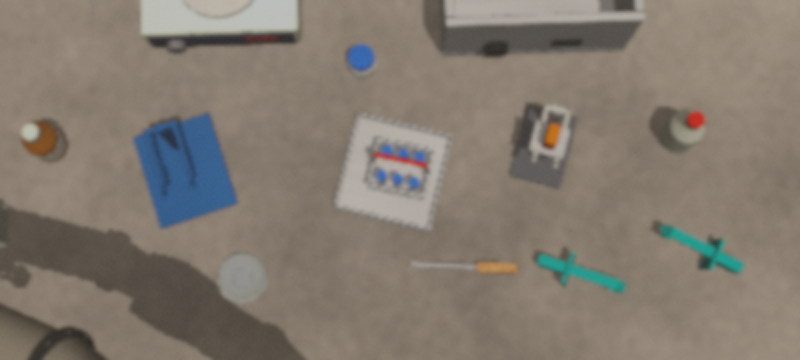

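```bash
cat > fit.py <<'E'
from h import *
from scipy.optimize import minimize
def box(x0,x1,y0,y1,z0,z1): return np.array([[x,y,z] for x in(x0,x1) for y in(y0,y1) for z in(z0,z1)])
mm=lambda *a: box(*[v/1000 for v in a])
HANDLE=[mm(-17,17,-10,10,-25,25)]
BAR=[mm(-4,4,-42,42,-4,4)]
STAND=[mm(-85,85,-70,70,0,10)]
def place(p,q):
    c,s=np.cos(q[3]),np.sin(q[3]);return p@np.array([[c,s,0],[-s,c,0],[0,0,1]])+q[:3]
S=8
def render(cam,parts,q,roi):
    x0,y0,x1,y1=roi;m=np.zeros(((y1-y0)*S,(x1-x0)*S),np.uint8)
    for p in parts:
        uv=np.array([proj(cam,w) for w in place(p,q)])
        h=cv2.convexHull((((uv-[x0,y0]+.5)*S)).astype(np.float32)).round().astype(np.int32);cv2.fillConvexPoly(m,h,255)
    return cv2.resize(m,(x1-x0,y1-y0),interpolation=cv2.INTER_AREA)/255.
def fit(parts,obs,q0,free):
    # obs: {cam:(mask float full image, roi)}
    def f(v):
        q=np.array(q0,float);q[free]+=v*sc
        return sum((abs(cv2.GaussianBlur(render(c,parts,q,roi)-m[roi[1]:roi[3],roi[0]:roi[2]],(0,0),.8))).sum()/m[roi[1]:roi[3],roi[0]:roi[2]].sum() for c,(m,roi) in obs.items())
    sc=np.array([.01,.01,.01,.15])[free]
    best=min((minimize(f,v0,method="Nelder-Mead",options=dict(initial_simplex=np.vstack([v0,v0+np.eye(len(free))]),xatol=.01,fatol=1e-4)) for v0 in [np.zeros(len(free)),np.ones(len(free))*-.7]),key=lambda o:o.fun)
    q=np.array(q0,float);q[free]+=best.x*sc;return q,best.fun
def cmask(img,lo,hi):
    h=cv2.cvtColor(img,cv2.COLOR_BGR2HSV);return (cv2.inRange(h,lo,hi)>0).astype(float)
ORANGE=((6,150,90),(16,255,255));BLUE=((95,120,40),(125,255,255))
def red(img): return np.maximum(cmask(img,(0,130,80),(5,255,255)),cmask(img,(172,130,80),(180,255,255)))
E
cat > m1.py <<'E'
from fit import *
T=cv2.imread("pics/top0.png");C=cv2.imread("pics/scene0.png")
R=dict(h=dict(scene=(205,270,245,312),top=(380,200,412,236)),b=dict(scene=(280,235,345,270),top=(300,220,345,242)),s=dict(scene=(370,190,470,260),top=(180,195,245,270)))
def go(name,fn,parts,q0,free):
    o={c:(fn(i),R[name][c]) for c,i in(("scene",C),("top",T))}
    print(name,[int(m[r[1]:r[3],r[0]:r[2]].sum()) for m,r in o.values()])
    print(" both",*[np.round(x,4) for x in fit(parts,o,q0,free)])
    for c in o: print(" ",c,*[np.round(x,4) for x in fit(parts,{c:o[c]},q0,[f for f in free if f!=2])])
p=at_z("top",396,217,.15);go("h",lambda i:cmask(i,*ORANGE),HANDLE,[*p[:2],.15,-.1],[0,1,2,3])
p=at_z("top",320,229,.114);go("b",red,BAR,[*p[:2],.114,-.1],[0,1,2,3])
p=at_z("top",213,236,0);go("s",lambda i:cmask(i,*BLUE),STAND,[*p[:2],0,.25],[0,1,3])
E
python3 m1.py
python3 - <<'E'
from fit import *
T=cv2.imread("pics/top0.png");C=cv2.imread("pics/scene0.png")
def cr(i,cx,cy,w=33,h=25): return cv2.resize(i[cy-h:cy+h,cx-w:cx+w],(396,298),interpolation=cv2.INTER_CUBIC)
cv2.imwrite("pics/c1.png",np.vstack([np.hstack([cr(T,394,222),cr(T,212,234)]),np.hstack([cr(C,232,310),cr(C,430,210,49,37)])]))
E
```

```text
h [184, 58]
 both [ 0.5515 -0.3051  0.1471 -0.2594] 0.9575Traceback (most recent call last):
  File "m1.py", line 9, in <module>
    p=at_z("top",396,217,.15);go("h",lambda i:cmask(i,*ORANGE),HANDLE,[*p[:2],.15,-.1],[0,1,2,3])
                              ~~^^^^^^^^^^^^^^^^^^^^^^^^^^^^^^^^^^^^^^^^^^^^^^^^^^^^^^^^^^^^^^^^^
  File "m1.py", line 8, in go
    for c in o: print(" ",c,*[np.round(x,4) for x in fit(parts,{c:o[c]},q0,[f for f in free if f!=2])])
                                                     ~~~^^^^^^^^^^^^^^^^^^^^^^^^^^^^^^^^^^^^^^^^^^^^^
  File "fit.py", line 23, in fit
    best=min((minimize(f,v0,method="Nelder-Mead",options=dict(initial_simplex=np.vstack([v0,v0+np.eye(len(free))]),xatol=.01,fatol=1e-4)) for v0 in [np.zeros(len(free)),np.ones(len(free))*-.7]),key=lambda o:o.fun)
  File "fit.py", line 23, in <genexpr>
    best=min((minimize(f,v0,method="Nelder-Mead",options=dict(initial_simplex=np.vstack([v0,v0+np.eye(len(free))]),xatol=.01,fatol=1e-4)) for v0 in [np.zeros(len(free)),np.ones(len(free))*-.7]),key=lambda o:o.fun)
              ~~~~~~~~^^^^^^^^^^^^^^^^^
[... 338 characters left out ...]
2.GaussianBlur(render(c,parts,q,roi)-m[roi[1]:roi[3],roi[0]:roi[2]],(0,0),.8))).sum()/m[roi[1]:roi[3],roi[0]:roi[2]].sum() for c,(m,roi) in obs.items())
  File "fit.py", line 21, in <genexpr>
    return sum((abs(cv2.GaussianBlur(render(c,parts,q,roi)-m[roi[1]:roi[3],roi[0]:roi[2]],(0,0),.8))).sum()/m[roi[1]:roi[3],roi[0]:roi[2]].sum() for c,(m,roi) in obs.items())
                                     ~~~~~~^^^^^^^^^^^^^^^
  File "fit.py", line 14, in render
    uv=np.array([proj(cam,w) for w in place(p,q)])
                 ~~~~^^^^^^^
  File "h.py", line 9, in proj
    c=calibration(cam);T=np.linalg.inv(np.array(c["world_from_camera"]))
ValueError: time passes only in moves, steps and waits
```

View pics/c1.png

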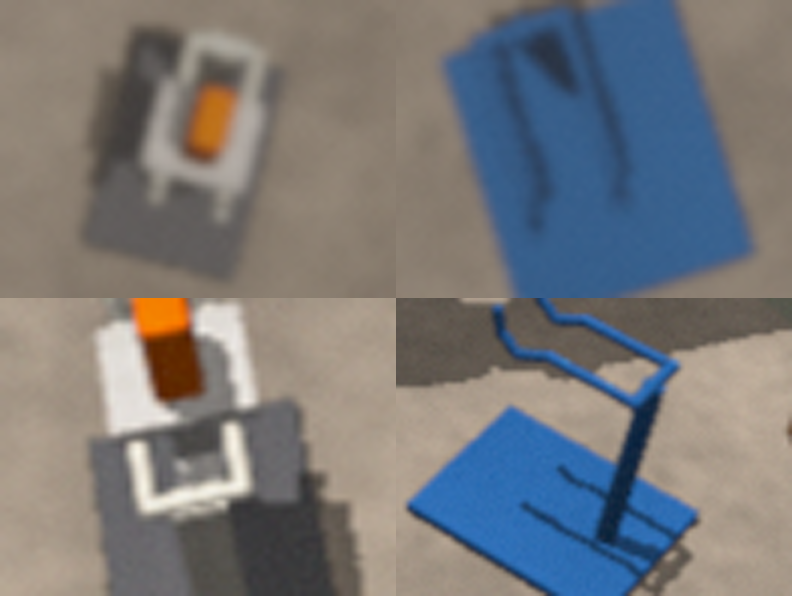

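```bash
python3 - <<'E'
s=open('h.py').read()
s=s.replace("def ray","import functools\n@functools.cache\ndef K(cam):\n    c=calibration(cam);T=np.array(c['world_from_camera']);return c,T,np.linalg.inv(T)\ndef ray",1)
s=s.replace('c=calibration(cam);T=np.array(c["world_from_camera"])\n','c,T,_=K(cam)\n').replace('c=calibration(cam);T=np.linalg.inv(np.array(c["world_from_camera"]))','c,_,T=K(cam)')
open('h.py','w').write(s)
f=open('fit.py').read()
f=f.replace("0,10)]","0,10),mm(84,96,-7,7,0,165),mm(86,94,-28,28,161,169),*[p for s in(-24,24) for p in(mm(14,90,s-4,s+4,161,169),mm(-14,14,s-4,s+4,152,162),mm(-26,-18,s-4,s+4,165,185))]]")
f=f.replace("(6,150,90),(16,","(5,150,40),(18,").replace("(95,120,40)","(98,90,15)")
f+="\nRACK=[mm(-65,65,-45,45,0,8)]\n"
open('fit.py','w').write(f)
E
cat >> m1.py <<'E'
print(np.round(at_z("top",213,236,0),3))
E
time python3 m1.py
```

```text
h [184, 58]
 both [ 0.5515 -0.3051  0.1471 -0.2594] 0.9575
  scene [ 0.5504 -0.305   0.15   -0.2444] 0.2379
  top [ 0.5525 -0.304   0.15   -0.5638] 0.5845
b [105, 30]
 both [ 0.5258 -0.0619  0.1114 -0.2378] 1.9434
  scene [ 0.5276 -0.0614  0.114  -0.2391] 0.464
  top [ 0.5264 -0.0598  0.114  -0.2097] 1.4928
s [2155, 1870]
 both [0.54   0.3136 0.     0.2956] 0.4348
  scene [0.5387 0.3138 0.     0.3023] 0.262
  top [0.5409 0.3148 0.     0.278 ] 0.1667
[0.534 0.311 0.   ]
real	0m2.947s
user	0m3.446s
sys	0m0.221s
```

Run:
```python
from fit import *
T=cv2.imread("pics/top0.png");C=cv2.imread("pics/scene0.png")
o={"scene":(cmask(C,*BLUE),(370,165,475,262)),"top":(cmask(T,*BLUE),(180,190,245,270))}
P=STAND[1:]
for off in range(0,61,10):
    parts=[mm(-85+off,85+off,-70,70,0,10)]+P
    q,c=fit(parts,o,[.54-off*.00095,.3136-off*.0003,0,.295],[0,1,3]);qs,cs=fit(parts,{"scene":o["scene"]},q,[0,1,3]);print(off,q.round(4),round(c,3),qs.round(4),round(cs,3))
# overlay
```

```text
0 [0.5406 0.3137 0.     0.2895] 0.497 [0.5392 0.3134 0.     0.2992] 0.325
10 [0.5303 0.3111 0.     0.2861] 0.457 [0.5298 0.3108 0.     0.2992] 0.3
20 [0.5202 0.3073 0.     0.2976] 0.417 [0.5205 0.3067 0.     0.3093] 0.28
30 [0.5096 0.3031 0.     0.2952] 0.361 [0.5102 0.301  0.     0.3142] 0.239
40 [0.5005 0.2995 0.     0.3027] 0.25 [0.5004 0.2996 0.     0.3012] 0.155
50 [0.4938 0.2997 0.     0.2926] 0.22 [0.4952 0.2981 0.     0.3068] 0.147
60 [0.4845 0.2973 0.     0.293 ] 0.312 [0.4866 0.2966 0.     0.2997] 0.233
```

{"name": "apply_moves", "arguments": {"moves": [[0,0,-0.7,0,0,-0.034,1],[0,0,-0.7,0,0,-0.034,1],[0,0,-0.7,0,0,-0.034,1],[0,0,0,-0.022,-0.034,0,1],[0,0,0,-0.022,-0.034,0,1],[0,0,0,-0.022,-0.034,0,1],[0,0,0,-0.022,-0.034,0,1],[0,0,0,-0.022,-0.034,0,1]]}}

```text
clock: 1.67
tcp_pos: [0.3709, 0.4076, 0.3335]
orientation: [0.393, 3.117, 0.001]
contact_force: [0.9, 0.4, -0.7]
grip_width: 0.0851
gripper_force: 0.0
```

{"name": "apply_moves", "arguments": {"moves": [[0,0,0,-0.022,-0.034,0,1],[0,0,0,-0.022,-0.034,0,1],[0,0,0,-0.022,-0.034,0,1],[0,0,0,-0.022,-0.034,0,1],[0,0,0,-0.022,-0.034,0,1],[0,0,0,-0.022,-0.034,0,1],[0,0,0,-0.022,-0.034,0,1],[0,0,0,-0.022,-0.034,0,1]]}}

```text
clock: 2.33
tcp_pos: [0.4737, 0.1004, 0.3337]
orientation: [0.393, 3.116, 0.001]
contact_force: [1.8, 0.3, -1.0]
grip_width: 0.0851
gripper_force: 0.0
```

{"name": "apply_moves", "arguments": {"moves": [[0,0,0,-0.022,-0.034,0,1],[0,0,0,-0.022,-0.034,0,1],[0,0,0,-0.022,-0.034,0,1],[0,0,0,-0.022,-0.034,0,1],[0,0,0,-0.022,-0.034,0,1],[0,0,0,-0.022,-0.034,0,1],[0,0,0,-0.022,-0.034,0,1],[0,0,0,-0.022,-0.034,0,1]]}}

```text
clock: 3.0
tcp_pos: [0.5768, -0.2065, 0.3335]
orientation: [0.392, 3.116, 0.0]
contact_force: [0.2, 1.0, 0.5]
grip_width: 0.0854
gripper_force: 0.0
```

{"name": "apply_moves", "arguments": {"moves": [[0,0,0,0,-0.034,0,1],[0,0,0,0,-0.034,0,1],[0,0,0,0.001,-0.034,0,1],[0,0,0,0,0,0.03,1],[0,0,0,0,0,0.03,1],[0,0,0,0,0,0.02,1],[0,0,0,0,0,0,1],[0,0,0,0,0,0,1]]}}

```text
clock: 3.67
tcp_pos: [0.5498, -0.303, 0.2529]
orientation: [-0.393, -3.115, -0.001]
contact_force: [0.5, -0.1, 0.9]
grip_width: 0.0856
gripper_force: 0.0
```

Run:
```python
from fit import *
C=grab_frame("scene");T=grab_frame("top");cv2.imwrite("pics/s1.png",C);cv2.imwrite("pics/t1.png",T);o=telemetry.get_obs();print(o["clock"],o["tcp_pos"])
cv2.imwrite("pics/s1c.png",cv2.resize(C[230:350,160:320],(800,600),interpolation=cv2.INTER_CUBIC))
```

```text
3.7667 [ 0.55100787 -0.3037966   0.25505229]
```

View pics/s1c.png

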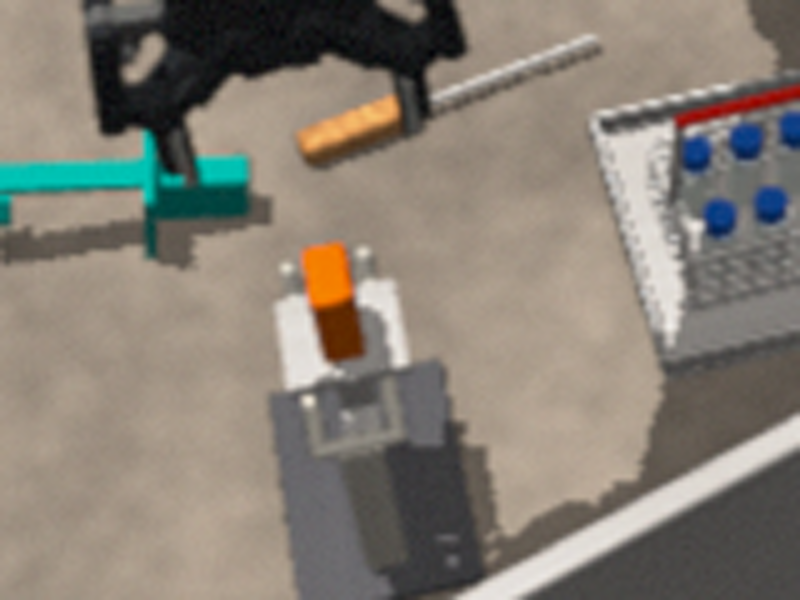

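{"name": "apply_moves", "arguments": {"moves": [[0,0,0,0,0,0.03,1],[0,0,0,0,0,0.03,1],[0,0,0,0,0,0.03,1],[0,0,0,0,0,0.026,1],[0,0,0,0,0,0,1],[0,0,0,0,0,0,1],[0,0,0,0,0,0,0],[0,0,0,0,0,0,-0.2]], "grip_force": 70}}

```text
clock: 4.43
tcp_pos: [0.5518, -0.3043, 0.1401]
orientation: [0.393, 3.113, -0.002]
contact_force: [-0.2, -0.3, 0.3]
grip_width: 0.0638
gripper_force: 0.0
```

{"name": "apply_moves", "arguments": {"moves": [[0,0,0,0,0,0,-0.4],[0,0,0,0,0,0,-1],[0,0,0,0,0,0,-1],[0,0,0,0,0,0,-1],[0,0,0,0,0,0,-1],[0,0,0,0,0,0,-1],[0,0,0,0,0,0,-1],[0,0,0,0,0,0,-1]]}}

```text
clock: 5.1
tcp_pos: [0.5506, -0.3035, 0.1381]
orientation: [0.393, 3.116, -0.0]
contact_force: [-1.3, 0.4, 5.7]
grip_width: 0.0192
gripper_force: 68.2
```

{"name": "apply_moves", "arguments": {"moves": [[0,0,0,0,0,-0.008,-1],[0,0,0,0,0,-0.016,-1],[0,0,0,0,0,-0.024,-1],[0,0,0,0,0,-0.028,-1],[0,0,0,0,0,-0.028,-1],[0,0,0,0,0,-0.028,-1],[0,0,0,0,0,-0.018,-1],[0,0,0,0,0,0,-1]]}}

```text
clock: 5.77
tcp_pos: [0.5517, -0.3047, 0.292]
orientation: [0.393, 3.11, -0.003]
contact_force: [-0.2, -0.2, 0.5]
grip_width: 0.0192
gripper_force: 68.2
```

Run:
```python
from fit import *
C=grab_frame("scene");T=grab_frame("top");cv2.imwrite("pics/s2.png",C);o=telemetry.get_obs();print(o["clock"],o["tcp_pos"],o["contact_force"],o["grip_width"],o["orientation"])
cv2.imwrite("pics/s2c.png",cv2.resize(C[170:350,160:400],(800,600),interpolation=cv2.INTER_CUBIC))
```

```text
5.8667 [ 0.55007277 -0.30327854  0.28751843] [-0.320638   -0.1640509  -2.08149958] 0.019254631276239487 [3.93048202e-01 3.11624370e+00 1.30062267e-04]
```

View pics/s2c.png

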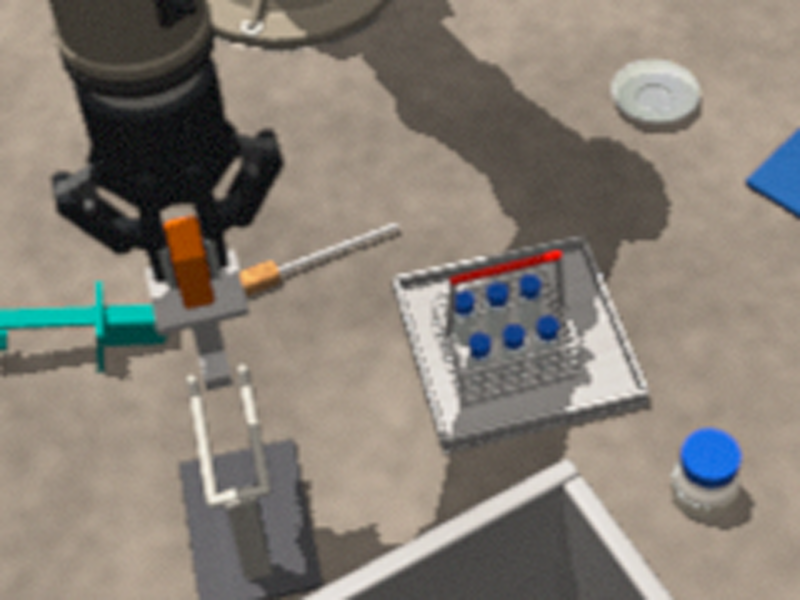

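{"name": "apply_moves", "arguments": {"moves": [[0,0,-0.12,0.008,0.014,0,-1],[0,0,0,0.017,0.029,0,-1],[0,0,0,0.021,0.036,0,-1],[0,0,0,0.021,0.036,0,-1],[0,0,0,0.021,0.036,0,-1],[0,0,0,0.021,0.036,0,-1],[0,0,0,0.016,0.029,0,-1],[0,0,0,0.01,0.014,0,-1]]}}

```text
clock: 6.53
tcp_pos: [0.4712, -0.0431, 0.2855]
orientation: [-0.364, -3.117, -0.001]
contact_force: [0.9, 0.8, -1.3]
grip_width: 0.0194
gripper_force: 68.5
```

{"name": "apply_moves", "arguments": {"moves": [[0,0,0,0,0,0.02,-1],[0,0,0,0,0,0.025,-1],[0,0,0,0,0,0.02,-1],[0,0,0,0,0,0.015,-1],[0,0,0,0,0,0.01,-1],[0,0,0,0,0,0.005,-1],[0,0,0,0,0,0,-1],[0,0,0,0,0,0,-1]]}}

```text
clock: 7.2
tcp_pos: [0.4735, -0.0481, 0.1924]
orientation: [-0.374, -3.119, 0.0]
contact_force: [-0.0, -0.1, -1.0]
grip_width: 0.0193
gripper_force: 68.7
```

Run:
```python
from fit import *
C=grab_frame("scene");T=grab_frame("top");cv2.imwrite("pics/s3.png",C);o=telemetry.get_obs();print(o["clock"],o["tcp_pos"],o["contact_force"],o["orientation"])
x0,y0=260,200;a=cv2.resize(C[y0:y0+75,x0:x0+100],(800,600),interpolation=cv2.INTER_CUBIC)
t=o["tcp_pos"];ya=2*np.arctan2(o["orientation"][1],o["orientation"][0])-np.pi
print("yaw",(ya+np.pi/2)%np.pi-np.pi/2)
yaw=(ya+np.pi/2)%np.pi-np.pi/2
q=[*t[:2],t[2]+.012,yaw]
# expected hook points: collar, strip front, tip
for p in [(25,28,-31),(25,-28,-31),(-25,28,-31),(-25,-28,-31),(16,9,-100),(16,-9,-100),(-14,9,-100),(-14,-9,-100)]:
    uv=proj("scene",place(np.array([p])/1000,q)[0]);cv2.circle(a,tuple(int(v) for v in ((uv-[x0,y0]+.5)*8)),4,(255,0,255),1)
qb=[.527,-.0615,.114,-.2385]
for p in [(0,42,0),(0,-42,0),(0,0,0)]:
    uv=proj("scene",place(np.array([p])/1000,qb)[0]);cv2.circle(a,tuple(int(v) for v in ((uv-[x0,y0]+.5)*8)),4,(0,255,0),1)
cv2.imwrite("pics/s3c.png",a)
```

```text
7.3 [ 0.47408511 -0.04800185  0.19302843] [ 0.81455068  0.06677724 -1.8497406 ] [3.73530879e-01 3.11794127e+00 5.50578326e-04]
yaw -0.23846447865268683
```

View pics/s3c.png

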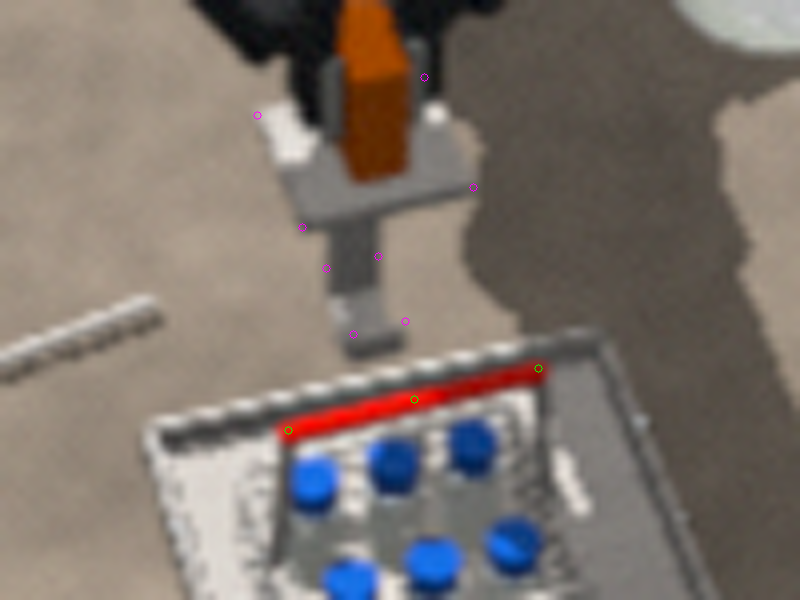

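{"name": "apply_moves", "arguments": {"moves": [[0,0,0,0,0,0.004,-1],[0,0,0,-0.01,0,0,-1],[0,0,0,-0.015,0,0,-1],[0,0,0,-0.015,0,0,-1],[0,0,0,-0.01,0,0,-1],[0,0,0,-0.004,0,0,-1],[0,0,0,0,0,0,-1],[0,0,0,0,0,0,-1]]}}

```text
clock: 7.97
tcp_pos: [0.5256, -0.0607, 0.188]
orientation: [-0.374, -3.118, 0.0]
contact_force: [-0.2, -0.3, -1.1]
grip_width: 0.0194
gripper_force: 68.7
```

{"name": "apply_moves", "arguments": {"moves": [[0,0,0,0,0,-0.008,-1],[0,0,0,0,0,-0.008,-1],[0,0,0,0,0,-0.005,-1],[0,0,0,0,0,-0.004,-1],[0,0,0,0,0,-0.004,-1],[0,0,0,0,0,-0.005,-1],[0,0,0,0,0,-0.006,-1],[0,0,0,0,0,0,-1]]}}

```text
clock: 8.63
tcp_pos: [0.5264, -0.0608, 0.2294]
orientation: [0.373, 3.118, 0.0]
contact_force: [-0.2, -0.3, -2.3]
grip_width: 0.0193
gripper_force: 68.4
```

```bash
cat > look.py <<'E'
import sys
from fit import *
n,x0,y0,w=sys.argv[1],*map(int,sys.argv[2:5])
C=grab_frame("scene");T=grab_frame("top");cv2.imwrite(f"pics/{n}.png",C);cv2.imwrite(f"pics/{n}t.png",T);o=telemetry.get_obs();print(o["clock"],o["tcp_pos"],o["contact_force"],o["orientation"])
cv2.imwrite(f"pics/{n}c.png",cv2.resize(C[y0:y0+w*3//4,x0:x0+w],(800,600),interpolation=cv2.INTER_CUBIC))
E
python3 look.py s4 260 200 100
```

```text
8.7333 [ 0.52596018 -0.06063337  0.22837367] [-0.77020673 -0.50881983 -3.40848566] [3.73301639e-01 3.11915218e+00 1.71742955e-04]
```

View pics/s4c.png

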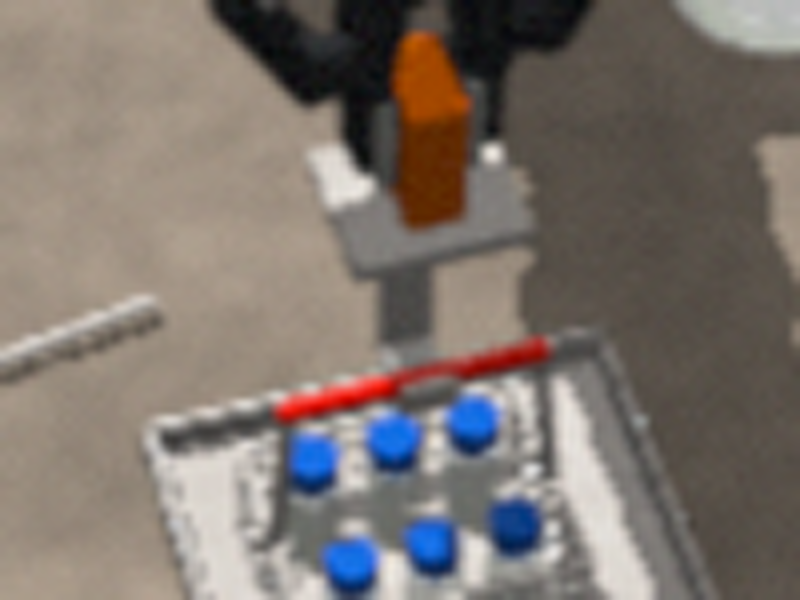

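{"name": "apply_moves", "arguments": {"moves": [[0,0,0,0,0,-0.004,-1],[0,0,0,0,0,-0.008,-1],[0,0,0,0,0,-0.012,-1],[0,0,0,0,0,-0.013,-1],[0,0,0,0,0,-0.013,-1],[0,0,0,0,0,-0.011,-1],[0,0,0,0,0,-0.008,-1],[0,0,0,0,0,-0.004,-1]]}}

```text
clock: 9.4
tcp_pos: [0.5264, -0.0608, 0.3027]
orientation: [0.373, 3.118, 0.001]
contact_force: [-0.4, 0.5, -4.0]
grip_width: 0.0191
gripper_force: 68.4
```

```bash
cat > plan.py <<'E'
from h import *
def pose():
    o=telemetry.get_obs();v=o["orientation"];y=2*np.arctan2(v[1],v[0])-np.pi
    return o,(y+np.pi/2)%np.pi-np.pi/2
def rows(p0,y0,p1,y1,n):
    s=lambda t:.5-.5*np.cos(np.pi*t)
    out=[]
    for i in range(n):
        a,b=s(i/n),s((i+1)/n);y=y0+(y1-y0)*b;d=(np.array(p1)-p0)*(b-a)
        hx=np.array([np.cos(y),np.sin(y)]);hy=np.array([-hx[1],hx[0]])
        out.append([round(-(y1-y0)*(b-a)*180/np.pi/6,2),round(-d[:2]@hx,3),round(d[:2]@hy,3),round(-d[2],3)])
    return out
E
python3 - <<'E'
from plan import *
o,y=pose();print(o["tcp_pos"],y,o["contact_force"],o["clock"])
for r_ in rows(o["tcp_pos"],y,[.392,.267,.299],.30,24): print(r_)
from fit import *
T=cv2.imread("pics/top0.png");C=cv2.imread("pics/scene0.png")
m=cmask(C,*BLUE);P=STAND[1:]
# prongs-only: mask base out by hull of base
for off in(40,44,48,52):
    parts=[mm(-85+off,85+off,-70,70,0,10)]+P
    o={"scene":(m,(370,165,475,262)),"top":(cmask(T,*BLUE),(180,190,245,270))}
    q,c=fit(parts,o,[.497,.2995,0,.30],[0,1,3]);print(off,q.round(4),round(c,3))
v,u=np.where(m[165:215,400:475]>0);print("top-left prong px",min(zip(u+400,v+165)),)
for s in(-24,24): print(proj("scene",place(np.array([[-.022,s/1000,.185]]),[.497,.2995,0,.30])[0]))
E
```

```text
[ 0.52642879 -0.06078018  0.30270307] -0.23838391576381834 [-0.38177641  0.46886926 -3.95187234] 9.4
[np.float64(-0.02), np.float64(0.001), np.float64(0.001), np.float64(0.0)]
[np.float64(-0.07), np.float64(0.003), np.float64(0.004), np.float64(0.0)]
[np.float64(-0.11), np.float64(0.004), np.float64(0.006), np.float64(0.0)]
[np.float64(-0.15), np.float64(0.006), np.float64(0.009), np.float64(0.0)]
[np.float64(-0.19), np.float64(0.007), np.float64(0.011), np.float64(0.0)]
[np.float64(-0.22), np.float64(0.008), np.float64(0.013), np.float64(0.0)]
[np.float64(-0.25), np.float64(0.009), np.float64(0.015), np.float64(0.0)]
[np.float64(-0.28), np.float64(0.009), np.float64(0.017), np.float64(0.0)]
[np.float64(-0.3), np.float64(0.009), np.float64(0.019), np.float64(0.0)]
[np.float64(-0.32), np.float64(0.009), np.float64(0.02), np.float64(0.0)]
[np.float64(-0.33), np.float64(0.009), np.float64(0.021), np.float64(0.0)]
[np.float64(-0.34), np.float64(0.008), np.float64(0.022), np.float64(0.0)]
[np.float64(-0.34), np.float64(0.007), np.float64(0.022), np.float64(0.0)]
[np.float64(-0.33), np.flo
[... 352 characters left out ...]
loat64(-0.22), np.float64(0.002), np.float64(0.015), np.float64(0.0)]
[np.float64(-0.19), np.float64(0.002), np.float64(0.013), np.float64(0.0)]
[np.float64(-0.15), np.float64(0.001), np.float64(0.01), np.float64(0.0)]
[np.float64(-0.11), np.float64(0.001), np.float64(0.007), np.float64(0.0)]
[np.float64(-0.07), np.float64(0.0), np.float64(0.005), np.float64(0.0)]
[np.float64(-0.02), np.float64(0.0), np.float64(0.002), np.float64(0.0)]
40 [0.5003 0.3003 0.     0.2933] 0.249
44 [0.4974 0.2995 0.     0.3034] 0.224
48 [0.4949 0.3    0.     0.289 ] 0.217
52 [0.4925 0.2993 0.     0.2927] 0.239
top-left prong px (np.int64(400), np.int64(208))
[406.1290984  173.71266217]
[415.72684066 165.08735265]
```

{"name": "apply_moves", "arguments": {"moves": [[0,0,-0.02,0.001,0.001,0,-1],[0,0,-0.07,0.003,0.004,0,-1],[0,0,-0.11,0.004,0.006,0,-1],[0,0,-0.15,0.006,0.009,0,-1],[0,0,-0.19,0.007,0.011,0,-1],[0,0,-0.22,0.008,0.013,0,-1],[0,0,-0.25,0.009,0.015,0,-1],[0,0,-0.28,0.009,0.017,0,-1]]}}

```text
clock: 10.07
tcp_pos: [0.4924, 0.0244, 0.3012]
orientation: [-0.157, -3.137, -0.0]
contact_force: [-0.2, 0.5, -3.7]
grip_width: 0.0192
gripper_force: 68.4
```

{"name": "apply_moves", "arguments": {"moves": [[0,0,-0.3,0.009,0.019,0,-1],[0,0,-0.32,0.009,0.02,0,-1],[0,0,-0.33,0.009,0.021,0,-1],[0,0,-0.34,0.008,0.022,0,-1],[0,0,-0.34,0.007,0.022,0,-1],[0,0,-0.33,0.006,0.022,0,-1],[0,0,-0.32,0.006,0.021,0,-1],[0,0,-0.3,0.005,0.02,0,-1]]}}

```text
clock: 10.73
tcp_pos: [0.4301, 0.1917, 0.3014]
orientation: [-0.27, 3.13, 0.001]
contact_force: [0.4, 0.6, -3.3]
grip_width: 0.0188
gripper_force: 68.5
```

{"name": "apply_moves", "arguments": {"moves": [[0,0,-0.28,0.004,0.019,0,-1],[0,0,-0.25,0.003,0.017,0,-1],[0,0,-0.22,0.002,0.015,0,-1],[0,0,-0.19,0.002,0.013,0,-1],[0,0,-0.15,0.001,0.01,0,-1],[0,0,-0.11,0.001,0.007,0,-1],[0,0,-0.07,0,0.005,0,-1],[0,0,-0.02,0,0.002,0,-1]]}}

```text
clock: 11.4
tcp_pos: [0.3996, 0.2725, 0.3012]
orientation: [0.473, -3.106, 0.0]
contact_force: [0.1, 0.1, -3.5]
grip_width: 0.0192
gripper_force: 68.5
```

{"name": "apply_moves", "arguments": {"moves": [[0,0,0,0,0,0,-1],[0,0,0,0,0,0,-1],[0,0,0,0,0,0,-1],[0,0,0,0,0,0,-1],[0,0,0,0,0,0,-1],[0,0,0,0,0,0,-1],[0,0,0,0,0,0,-1],[0,0,0,0,0,0,-1]]}}

```text
clock: 12.07
tcp_pos: [0.3996, 0.2721, 0.3013]
orientation: [-0.472, 3.106, 0.0]
contact_force: [-0.2, 0.4, -3.2]
grip_width: 0.0194
gripper_force: 68.5
```

```bash
cat > lk.py <<'E'
import sys
from plan import *
from fit import *
n,x0,y0,w=sys.argv[1],*map(int,sys.argv[2:5]);ST=[.4955,.2997,0,.297]
C=grab_frame("scene");cv2.imwrite(f"pics/{n}.png",C);o,y=pose();t=o["tcp_pos"];print(o["clock"],t,y,o["contact_force"])
c,s=np.cos(ST[3]),np.sin(ST[3]);d=t[:2]-ST[:2];print("in stand frame",d@[c,s],d@[-s,c],"bar z",t[2]-.103)
k=800/w;a=cv2.resize(C[y0:y0+w*3//4,x0:x0+w],(800,600),interpolation=cv2.INTER_CUBIC)
def dot(p,q,col): 
    uv=proj("scene",place(np.array([p])/1000,q)[0]);cv2.circle(a,tuple(int(v) for v in ((uv-[x0,y0]+.5)*k)),4,col,1)
for e in(-24,24):
    for x,z in((-22,185),(0,157),(86,169)): dot((x,e,z),ST,(255,0,255))
for e in(-42,0,42): dot((0,e,-115),[*t[:2],t[2]+.012,y],(0,255,0))
cv2.imwrite(f"pics/{n}c.png",a)
E
python3 lk.py s5 350 125 130
```

```text
12.1167 [0.39962686 0.27209868 0.30130419] 0.30194985995299284 [ 0.42629562 -0.45766886 -3.38974954]
in stand frame -0.09975329514215153 0.0016646533667048422 bar z 0.19830419224069296
```

View pics/s5c.png

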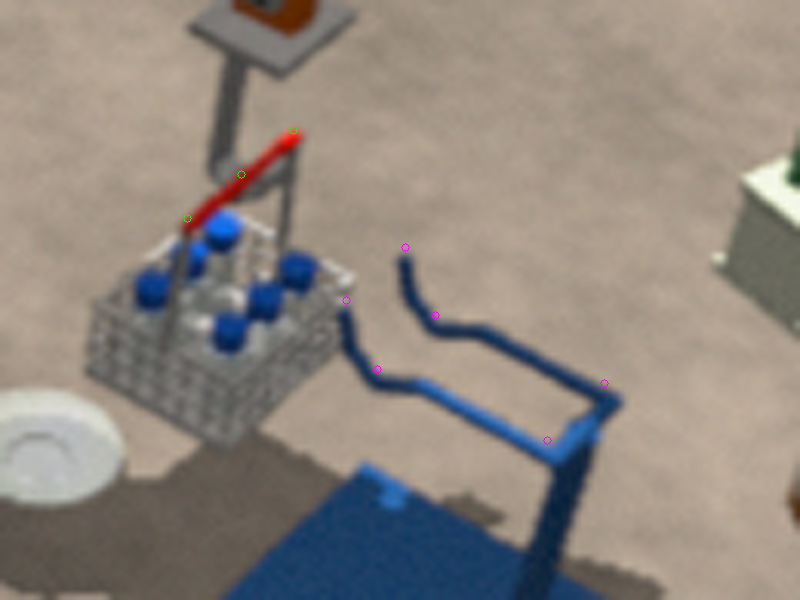

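{"name": "apply_moves", "arguments": {"moves": [[0,0,0,-0.001,0,0.001,-1],[0,0,0,-0.003,-0.001,0.002,-1],[0,0,0,-0.004,-0.001,0,-1],[0,0,0,-0.006,0,0,-1],[0,0,0,-0.007,0,0,-1],[0,0,0,-0.009,0,0,-1],[0,0,0,-0.009,0,0,-1],[0,0,0,-0.01,0,0,-1]]}}

```text
clock: 12.78
tcp_pos: [0.4481, 0.2852, 0.2983]
orientation: [-0.473, 3.106, 0.0]
contact_force: [-0.7, 0.3, -2.1]
grip_width: 0.019
gripper_force: 68.5
```

{"name": "apply_moves", "arguments": {"moves": [[0,0,0,-0.01,0,0,-1],[0,0,0,-0.01,0,0,-1],[0,0,0,-0.009,0,0,-1],[0,0,0,-0.008,0,0,-1],[0,0,0,-0.006,0,0,-1],[0,0,0,-0.004,0,0,-1],[0,0,0,-0.003,0,0,-1],[0,0,0,-0.001,0,0,-1]]}}

```text
clock: 13.45
tcp_pos: [0.4959, 0.3001, 0.2982]
orientation: [0.473, -3.106, 0.0]
contact_force: [-0.3, 0.4, -2.6]
grip_width: 0.0192
gripper_force: 68.5
```

```bash
python3 lk.py s6 350 125 130
```

```text
13.5 [0.4958027  0.30002418 0.2982433 ] 0.3020147033191112 [-0.06300655  0.741141   -3.28776338]
in stand frame 0.0003843183542561474 0.00022139615159355943 bar z 0.1952432971340332
```

View pics/s6c.png

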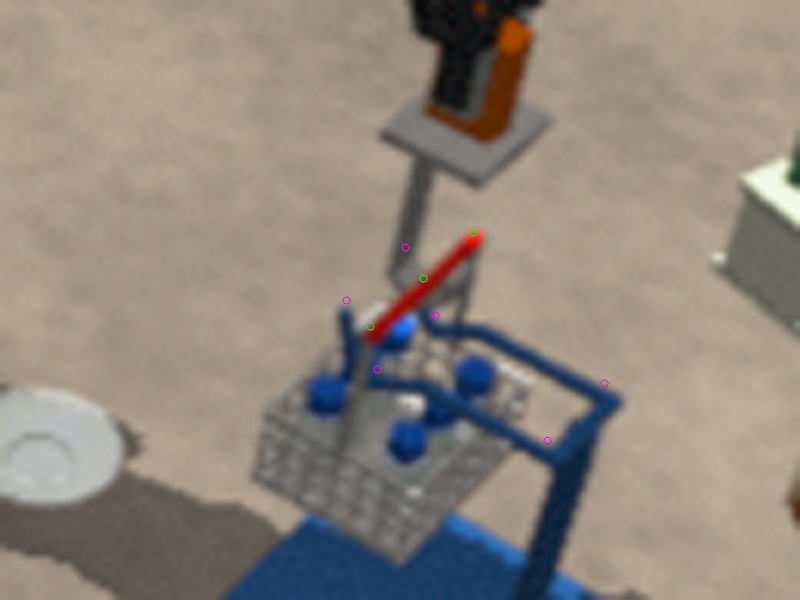

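{"name": "apply_moves", "arguments": {"moves": [[0,0,0,0,0,0.002,-1],[0,0,0,0,0,0.004,-1],[0,0,0,0,0,0.006,-1],[0,0,0,0,0,0.006,-1],[0,0,0,0,0,0.005,-1],[0,0,0,0,0,0.004,-1],[0,0,0,0,0,0.003,-1],[0,0,0,0,0,0.003,-1]]}}

```text
clock: 14.17
tcp_pos: [0.4957, 0.3, 0.2649]
orientation: [0.473, -3.106, 0.0]
contact_force: [1.0, 0.7, -0.3]
grip_width: 0.0197
gripper_force: 68.6
```

{"name": "apply_moves", "arguments": {"moves": [[0,0,0,0,0,0.003,-1],[0,0,0,0,0,0.004,-1],[0,0,0,0,0,0.004,-1],[0,0,0,0,0,0.004,-1],[0,0,0,0,0,0,-1],[0,0,0,0,0,0,-1],[0,0,0,0,0,0,-1],[0,0,0,0,0,0,-1]]}}

```text
clock: 14.83
tcp_pos: [0.4958, 0.3001, 0.2506]
orientation: [-0.473, 3.105, 0.0]
contact_force: [0.2, 0.8, -0.9]
grip_width: 0.0189
gripper_force: 68.6
```

Run:
```python
import sys;sys.argv=["","s7","350","125","130"];exec(open("lk.py").read())
R=(400,160,435,190)
m=red(C);v,u=np.where(m[150:200,395:445]>0);print(len(u),u.min()+395,u.max()+395,v.min()+150,v.max()+150)
q,cst=fit(BAR,{"scene":(m,(395,150,445,200))},[.4955,.2997,.162,.30],[0,1,3]);print("fit at z=.162",q.round(4),cst)
m0=red(cv2.imread("pics/s6.png"));q,cst=fit(BAR,{"scene":(m0,(395,150,445,200))},[.4955,.2997,.195,.30],[0,1,3]);print("prev fit at z=.195",q.round(4),cst)
```

```text
14.8833 [0.4958091  0.30009709 0.25058084] 0.30205672224125957 [-0.19847053 -0.24110488 -1.67061784]
in stand frame 0.0004117783040528604 0.00028924544935332147 bar z 0.14758083682856032
67 407 425 171 188
fit at z=.162 [0.4981 0.2977 0.162  0.3045] 0.3954788404522614
prev fit at z=.195 [0.4978 0.302  0.195  0.354 ] 0.6789973108259028
```

{"name": "apply_moves", "arguments": {"moves": [[0,0,0,0,0,0.004,-1],[0,0,0,0,0,0.005,-1],[0,0,0,0,0,0.004,-1],[0,0,0,0,0,0.002,-1],[0,0,0,0,0,0,-1],[0,0,0,0.004,0,0,-1],[0,0,0,0.007,0,0,-1],[0,0,0,0.008,0,0,-1]]}}

```text
clock: 15.55
tcp_pos: [0.4771, 0.2942, 0.2354]
orientation: [-0.472, 3.106, 0.0]
contact_force: [-0.4, 0.3, -0.7]
grip_width: 0.0191
gripper_force: 68.6
```

{"name": "apply_moves", "arguments": {"moves": [[0,0,0,0.008,0,0,-1],[0,0,0,0.01,0,0,-1],[0,0,0,0.012,0,0,-1],[0,0,0,0.015,0,0,-1],[0,0,0,0.015,0,0,-1],[0,0,0,0.005,0,0,-1],[0,0,0,0,0,0,-1],[0,0,0,0,0,0,-1]]}}

```text
clock: 16.22
tcp_pos: [0.4156, 0.2752, 0.2357]
orientation: [-0.473, 3.105, 0.001]
contact_force: [-0.4, -0.0, -0.8]
grip_width: 0.0189
gripper_force: 68.6
```

Run:
```python
import sys;sys.argv=["","s8","350","125","130"];exec(open("lk.py").read())
m=red(C);q,cst=fit(BAR,{"scene":(m,(395,150,445,200))},[.4955,.2997,.162,.30],[0,1,3]);print("fit at z=.162",q.round(4),cst)
p=t+[0,0,.06]
print("up60, then:")
for r_ in rows(p,y,[.551,-.304,.31],-.2504,32): print(*map(float,r_))
```

```text
16.2667 [0.4160219  0.27526756 0.23565878] 0.3020485621226361 [ 0.32404362  1.51244446 -0.84682913]
in stand frame -0.08314867676889172 -0.00010325881436916776 bar z 0.13265877697581419
fit at z=.162 [0.4991 0.2975 0.162  0.2991] 0.5300984582070394
up60, then:
0.01 0.0 -0.001 -0.0
0.04 0.0 -0.004 -0.0
0.06 0.0 -0.007 -0.0
0.09 0.001 -0.01 -0.0
0.11 0.001 -0.012 -0.0
0.13 0.0 -0.015 -0.0
0.15 0.0 -0.017 -0.0
0.17 -0.0 -0.02 -0.0
0.19 -0.001 -0.022 -0.001
0.21 -0.001 -0.023 -0.001
0.22 -0.002 -0.025 -0.001
0.23 -0.003 -0.026 -0.001
0.24 -0.003 -0.027 -0.001
0.25 -0.004 -0.028 -0.001
0.26 -0.005 -0.028 -0.001
0.26 -0.006 -0.029 -0.001
0.26 -0.007 -0.028 -0.001
0.26 -0.007 -0.028 -0.001
0.25 -0.008 -0.027 -0.001
0.24 -0.008 -0.026 -0.001
0.23 -0.009 -0.025 -0.001
0.22 -0.009 -0.023 -0.001
0.21 -0.009 -0.022 -0.001
0.19 -0.008 -0.02 -0.001
0.17 -0.008 -0.018 -0.0
0.15 -0.007 -0.016 -0.0
0.13 -0.006 -0.014 -0.0
0.11 -0.006 -0.011 -0.0
0.09 -0.004 -0.009 -0.0
0.06 -0.003 -0.006 -0.0
0.04 -0.002 -0.004 -0.0
0.01 -0.001 -0.001 -0.0
```

View pics/s8c.png

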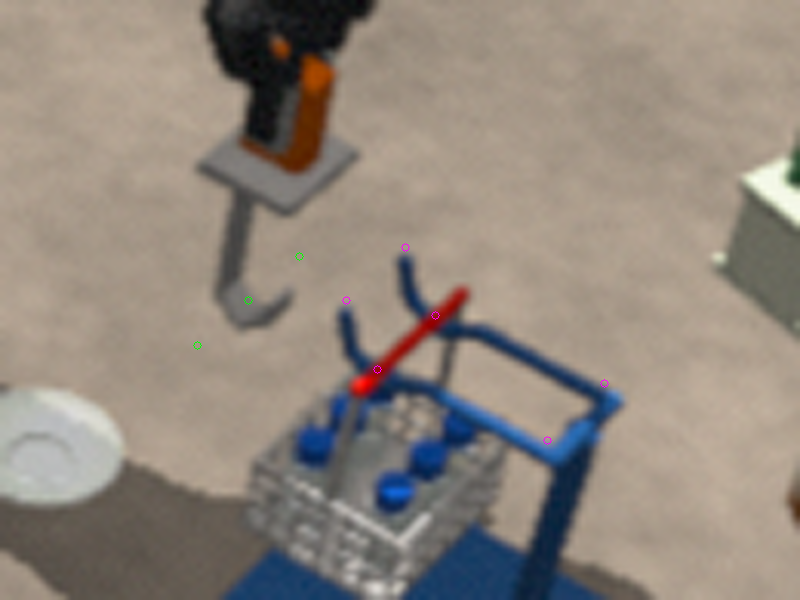

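{"name": "apply_moves", "arguments": {"moves": [[0,0,0,0,0,-0.01,-1],[0,0,0,0,0,-0.02,-1],[0,0,0,0,0,-0.025,-1],[0,0,0,0,0,-0.015,-1],[0,0,0.01,0,-0.001,0,-1],[0,0,0.04,0,-0.004,0,-1],[0,0,0.06,0,-0.007,0,-1],[0,0,0.09,0.001,-0.01,0,-1]]}}

```text
clock: 16.93
tcp_pos: [0.4206, 0.253, 0.304]
orientation: [0.44, -3.109, 0.002]
contact_force: [0.3, -0.1, -2.0]
grip_width: 0.019
gripper_force: 68.7
```

{"name": "apply_moves", "arguments": {"moves": [[0,0,0.11,0.001,-0.012,0,-1],[0,0,0.13,0,-0.015,0,-1],[0,0,0.15,0,-0.017,0,-1],[0,0,0.17,0,-0.02,0,-1],[0,0,0.19,-0.001,-0.022,0,-1],[0,0,0.21,-0.001,-0.023,0,-1],[0,0,0.22,-0.002,-0.025,0,-1],[0,0,0.23,-0.003,-0.026,0,-1]]}}

```text
clock: 17.6
tcp_pos: [0.4614, 0.0957, 0.3053]
orientation: [-0.205, 3.135, 0.0]
contact_force: [0.0, 0.7, -1.1]
grip_width: 0.0193
gripper_force: 68.7
```

{"name": "apply_moves", "arguments": {"moves": [[0,0,0.24,-0.003,-0.027,0,-1],[0,0,0.25,-0.004,-0.028,0,-1],[0,0,0.26,-0.005,-0.028,0,-1],[0,0,0.26,-0.006,-0.029,0,-1],[0,0,0.26,-0.007,-0.028,0,-1],[0,0,0.26,-0.007,-0.028,0,-1],[0,0,0.25,-0.008,-0.027,0,-1],[0,0,0.24,-0.008,-0.026,0,-1]]}}

```text
clock: 18.27
tcp_pos: [0.5177, -0.1243, 0.3055]
orientation: [0.129, 3.139, -0.0]
contact_force: [0.2, -0.7, -1.3]
grip_width: 0.0195
gripper_force: 68.7
```

{"name": "apply_moves", "arguments": {"moves": [[0,0,0.23,-0.009,-0.025,0,-1],[0,0,0.22,-0.009,-0.023,0,-1],[0,0,0.21,-0.009,-0.022,0,-1],[0,0,0.19,-0.008,-0.02,0,-1],[0,0,0.17,-0.008,-0.018,0,-1],[0,0,0.15,-0.007,-0.016,0,-1],[0,0,0.13,-0.006,-0.014,0,-1],[0,0,0.11,-0.006,-0.011,0,-1]]}}

```text
clock: 18.93
tcp_pos: [0.5575, -0.28, 0.3053]
orientation: [-0.36, -3.121, 0.001]
contact_force: [-0.2, 0.0, -1.5]
grip_width: 0.0194
gripper_force: 68.7
```

{"name": "apply_moves", "arguments": {"moves": [[0,0,0.09,-0.004,-0.009,0,-1],[0,0,0.06,-0.003,-0.006,0,-1],[0,0,0.04,-0.002,-0.004,0,-1],[0,0,0.01,-0.001,-0.001,0,-1],[0,0,0,0,0,0,-1],[0,0,0,0,0,0,-1],[0,0,0,0,0,0,-1],[0,0,0,0,0,0,-1]]}}

```text
clock: 19.6
tcp_pos: [0.5639, -0.2982, 0.3054]
orientation: [0.385, 3.118, 0.001]
contact_force: [0.4, -0.8, -2.0]
grip_width: 0.0193
gripper_force: 68.7
```

Run:
```python
from plan import *
o,y=pose();t=o["tcp_pos"];d=np.array([.5508,-.3037])-t[:2];c,s=np.cos(y),np.sin(y)
print(o["clock"],t,y,"tool x",-(d@[c,s]),"tool y",d@[-s,c],"turn",-(-.2504-y)*180/np.pi/6)
```

```text
19.6 [ 0.56387436 -0.2982063   0.30536477] -0.24567800430641729 tool x 0.011345630868069523 tool y -0.00850860884350763 turn 0.045091737353540016
```

{"name": "apply_moves", "arguments": {"moves": [[0,0,0.05,0.006,-0.005,0,-1],[0,0,0,0.005,-0.0035,0,-1],[0,0,0,0,0,0.01,-1],[0,0,0,0,0,0.01,-1],[0,0,0,0,0,0.01,-1],[0,0,0,0,0,0,-1],[0,0,0,0,0,0,-1],[0,0,0,0,0,0,-1]]}}

```text
clock: 20.27
tcp_pos: [0.5512, -0.3044, 0.2751]
orientation: [-0.394, -3.116, 0.0]
contact_force: [0.1, -0.6, -1.1]
grip_width: 0.0191
gripper_force: 68.8
```

Run:
```python
from plan import *
o,y=pose();t=o["tcp_pos"];d=np.array([.5508,-.3037])-t[:2];c,s=np.cos(y),np.sin(y)
print(o["clock"],t,y,"tool x",-(d@[c,s]),"tool y",d@[-s,c],o["contact_force"])
```

```text
20.2667 [ 0.5511611  -0.30436535  0.27511524] -0.25172440303436616 tool x 0.0005154405178525564 tool y 0.0005544388691713654 [ 0.10877705 -0.59240515 -1.08060212]
```

{"name": "apply_moves", "arguments": {"moves": [[0,0,0,0,0,0.014,-1],[0,0,0,0,0,0.016,-1],[0,0,0,0,0,0.018,-1],[0,0,0,0,0,0.02,-1],[0,0,0,0,0,0.02,-1],[0,0,0,0,0,0.018,-1],[0,0,0,0,0,0.014,-1],[0,0,0,0,0,0.01,-1]]}}

```text
clock: 20.93
tcp_pos: [0.5509, -0.3042, 0.1442]
orientation: [-0.394, -3.116, -0.0]
contact_force: [0.7, 0.5, -1.1]
grip_width: 0.0194
gripper_force: 68.8
```

{"name": "apply_moves", "arguments": {"moves": [[0,0,0,0,0,0.002,-1],[0,0,0,0,0,0.001,-1],[0,0,0,0,0,0.001,-1],[0,0,0,0,0,0.001,-1],[0,0,0,0,0,0.001,-1],[0,0,0,0,0,0,-1],[0,0,0,0,0,0,-1],[0,0,0,0,0,0,-1]]}}

```text
clock: 21.6
tcp_pos: [0.5511, -0.3045, 0.1396]
orientation: [0.395, 3.116, -0.0]
contact_force: [-0.1, -0.4, -1.3]
grip_width: 0.019
gripper_force: 68.8
```

{"name": "apply_moves", "arguments": {"moves": [[0,0,0,0,0,0.001,-1],[0,0,0,0,0,0,-1],[0,0,0,0,0,0.0005,-1],[0,0,0,0,0,0,-1],[0,0,0,0,0,0,-1],[0,0,0,0,0,0,-1],[0,0,0,0,0,0,-1],[0,0,0,0,0,0,-1]]}}

```text
clock: 22.27
tcp_pos: [0.551, -0.3044, 0.1381]
orientation: [0.395, 3.117, 0.0]
contact_force: [-2.3, 2.0, 5.3]
grip_width: 0.0193
gripper_force: 69.5
```

{"name": "apply_moves", "arguments": {"moves": [[0,0,0,0,0,0,-0.45],[0,0,0,0,0,0,-0.3],[0,0,0,0,0,0,0],[0,0,0,0,0,0,0.5],[0,0,0,0,0,0,0.8],[0,0,0,0,0,0,0.8],[0,0,0,0,0,0,0.8],[0,0,0,0,0,0,0.8]]}}

```text
clock: 22.93
tcp_pos: [0.551, -0.3044, 0.1378]
orientation: [0.395, 3.117, -0.0]
contact_force: [0.5, 0.4, -0.1]
grip_width: 0.0768
gripper_force: 0.0
```

{"name": "apply_moves", "arguments": {"moves": [[0,0,0,0,0,-0.01,0.8],[0,0,0,0,0,-0.02,0.8],[0,0,0,0,0,-0.03,0.8],[0,0,0,0,0,-0.03,0.8],[0,0,0,0,0,-0.03,0.8],[0,0,0,0,0,-0.03,0.8],[0,0,0,0,0,-0.03,0.8],[0,0,0,0,0,-0.02,0.8]]}}

```text
clock: 23.6
tcp_pos: [0.5513, -0.3052, 0.342]
orientation: [0.395, 3.113, -0.002]
contact_force: [0.3, -1.4, 0.9]
grip_width: 0.0767
gripper_force: 0.0
```

Run:
```python
from fit import *
C=grab_frame("scene");cv2.imwrite("pics/end.png",C);T=grab_frame("top");cv2.imwrite("pics/endt.png",T);C0=cv2.imread("pics/scene0.png")
for n,i in(("start",C0),("end",C)):
    m=cmask(i,*ORANGE);print(n,int(m[270:312,205:245].sum()),*[np.round(x,4) for x in fit(HANDLE,{"scene":(m,(205,270,245,312))},[.551,-.304,.15,-.25],[0,1,3])])
q,c=fit(BAR,{"scene":(red(C),(395,150,445,200))},[.4955,.2997,.162,.30],[0,1,3]);print("bar",q.round(4),c)
R=(slice(270,350),slice(205,260));print("rack diff px",int((cv2.absdiff(C[R],C0[R]).max(2)>50).sum()))
o=telemetry.get_obs();print(o["clock"],o["tcp_pos"])
for n in("lifter","rack","basket"): print(n,[(round(s["p"],2),np.round(s["extent"]).astype(int).tolist()) for s in silhouettes(n,"scene")[:4]])
```

```text
start 184 [ 0.5507 -0.3043  0.15   -0.255 ] 0.2398
end 182 [ 0.551 -0.304  0.15  -0.25 ] 0.2482
bar [0.4981 0.2998 0.162  0.3271] 0.325980830449546
rack diff px 61
23.7 [ 0.55226725 -0.30594466  0.34300451]
lifter [(0.74, [109, 311, 59, 28]), (0.6, [182, 270, 61, 24])]
rack [(0.83, [235, 318, 44, 74])]
basket [(0.9, [412, 199, 40, 49])]
```

Run:
```python
from fit import *
a,b=cv2.imread("pics/s8.png"),cv2.imread("pics/end.png")
for i in(a,b):
    m=red(i)[150:200,395:445];v,u=np.where(m>0);print(len(u),u.min()+395,u.max()+395,v.min()+150,v.max()+150,u.mean()+395,v.mean()+150,np.polyfit(u,v,1)[0])
    m=cmask(i,(100,150,60),(118,255,255))
d=cv2.absdiff(a,b)[165:225,395:435].max(2);print(int((d>60).sum()))
print(order.hand_in())
```

```text
61 407 425 172 188 415.7049180327869 180.31147540983608 -0.8747413538279631
70 407 425 171 188 416.12857142857143 179.65714285714284 -0.907150071139486
169
the job is handed in; nothing more can be done
None
```

The basket hangs on the blue stand with its red bar in both dips. The orange-handled hook is back on its rack where it started, the gripper is clear of both, and the job was handed in at about 24 s; I don't have the judge's result.

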